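# Hang a bracket on the indexing paint stand and hold it at the third click

### The job

Hang the loose U-shaped aluminium bracket over the horizontal work bar of the paint stand, one leg on each side of the bar, and let go of it. Then take the black knob on top of the stand and turn it clockwise (seen from above) by feel, counting three clicks, without going on past the third stop. The stand is sprung and runs back if let go, so finish while still gripping the knob and holding it steady at the third stop, with the bracket hanging from the bar and the other things on the bench left alone.

Things in the scene. Friction and masses are not known exactly. Their poses are not given: they have to be found in the camera images.
- bracket: loose inverted-U bracket of 5 mm aluminium, about 0.14 kg: flat web on top, two legs down to the bench. 50 mm across the outside of the legs (its x), 40 mm inside, 40 mm wide (its y, the direction in which the bar runs through it), 75 mm tall. Origin centred between the leg ends, z up. It starts standing on its legs; grip it across the legs' outsides
- web_under (a point): centre of the underside of the bracket's web, 70 mm above the bracket's origin; this face rests on the bar when it hangs
- stand: round cast foot of the paint stand, fixed, 150 mm across (16 mm tall at the rim, 24 mm where it meets the neck), neck 52 mm across up to 100 mm, then a 36 mm spindle that turns. Origin on its vertical axis at bench level. The work bar points along the stand's +y when the spindle is home; small steel studs on the foot mark the stops
- bar_mid (a point): a point on the top line of the work bar, 125 mm out from the spindle axis and 142 mm above the bench: a good place for the bracket. Its y axis points outward along the bar, z up; it turns with the spindle. The bar is a level flat bar, 28 mm wide and 14 mm tall, that runs out to an end collar (40 mm across) whose inner face is 203 mm out
- work_bar: the level bar itself; origin on the spindle axis at the bar's centre height, 135 mm above the bench; y outward along the bar
- index_knob: black knob on top of the spindle: 48 mm disc, 8 mm thick, at 165 to 173 mm above the bench, and on it an upright grip 14 mm thick (its x), 46 mm long (its y, parallel to the work bar) and 40 mm tall, top at 213 mm. Origin on the axis at 165 mm
- knob_grip (a point): on the spindle axis inside the knob's upright grip, 196 mm above the bench: the place to grip, across the 14 mm thickness
- indexer (a joint): angle of spindle, knob and bar: 0 at home (end stop), growing clockwise seen from above. Click stops every 0.419 rad (24 degrees): the third is at 1.257; it can turn on to 2.51. A spring pulls back home all the way (0.08 N m at home, 0.14 at the third stop); the clicks add a ripple of 0.06 N m either way: stiffest a quarter step past a stop, easiest a quarter step before the next
- tape: bystander: roll of tape lying flat, 90 mm across, 25 mm tall; origin centred under it
- spray_can: bystander: standing spray can, 66 mm across, 190 mm tall; origin centred under it
- screwdriver: bystander: screwdriver lying down; origin at its middle underside
- jar: bystander: small jar, 48 mm across, 55 mm tall; origin centred under it
- offcut: bystander: L-shaped steel offcut lying flat, 60 by 30 mm, 36 mm tall at its upturned end; origin centred under it
- mug: bystander: white mug, 76 mm across, 90 mm tall; origin centred under it
- screw_box: bystander: cardboard box of screws, 90 by 60 by 45 mm; origin centred under it
Things that resemble listed ones, but are neither listed nor needed, are in the scene too. What is shaped like the bracket but orange or turquoise is not meant.

How it is judged:
By the outcome, as a careful person would: the job done as asked, in the order asked, and still so for the second after the job is handed in, while the arm keeps its last pose, push and grip.
It also fails if it takes over 59 s, if anything falls off the work surface, if the arm or the gripper's body presses on something with over 40 N, if the wrist force passes 120 N, or if a joint passes its speed limit or range.

### The arm

A 6-joint arm with a two-finger parallel gripper is mounted at the origin on the work surface. World frame = base frame: x ahead of the robot, y to its left, z up, the work surface at z = 0. Lengths are in m, angles in rad, forces in N, time in s.
With the tool pointing down it reaches from about 0.375 to 0.9 m from the base axis. Payload 3.1 kg.
Tool frame: the origin (TCP) lies between the finger pads; the fingertips stand 19 mm ahead of it and the grasp point (between the pads) is the TCP; z points along the fingers, y is the direction in which the jaws open and shut (so a half turn about z gives the same grasp; the last joint's range is limited). The gripper opens to 87 mm and grips with 3 to 60 N. Pads are 19 mm wide; open, the fingers measure 117 mm over their backs; the gripper's body (75 mm by 190 mm) begins 51 mm behind the grasp point.
Start: joints at [-1.411, 0.527, 1.433, -0, 1.181, -0.178], TCP at [0.208, -0.589, 0.242] pointing down, gripper open.
Joint ranges: [-3.08, 3.08], [-0.75, 2.2], [0.22, 2.44], [-1.43, 4.57], [0, 2.65], [-2.85, 2.85]. Speed limits (rad/s): [2.79, 2.79, 3.14, 3.14, 3.14, 3.14].

### API

Orientations are given as a unit quaternion [x, y, z, w].
In Python, from rig import robot gives the robot as it stands.
- The arm moves only by the tool apply_moves, never from a script. Its argument "series" is a list of rows, each a list of 7 numbers: the shift along the tool's x, y, z in cm, then the turn, a rotation vector about the tool's x, y, z in degrees, then the opening, from 0 (shut) to 1 (fully open). In form: [[dx, dy, dz, rx, ry, rz, grip], ...]. A call has 1 to 5 rows; each row is the pose to reach, as a shift and turn from the pose commanded when the call began, along the tool's axes at that moment; what a row does not reach only later rows make up. A row lasts 1/12 s, in which the tool goes at most 41.7 mm and 7.16 degrees, less where a joint would pass 70% of its speed; a pose out of reach is approached as far as the arm can. A call with a gripper value outside its range is refused whole. The fingers move at their own pace and stop on an object; "newtons" is the grip in N (left out, the last holds). Time passes only in rows, so rows that repeat a pose let the fingers close. It gives the time, the measured TCP pose, the force and the opening at its end, in the units of the state.
- robot.get_obs(): the state, without advancing time (a new reading comes with each control period).
- robot.camera(name): name is "scene" or "top" or "wrist"; returns the picture (480x640x3 uint8, red, green, blue); there is no depth.
- robot.camera_params(name): a dict with "mtx" (3x3 intrinsics, pixels), "origin" and "rotation" of the camera in the world. Camera axes: x right, y down, z forward; pixel columns grow to the right and rows downward; lengths in m; the calibration is good to about 2 mm. A picture is of the moment at which its call begins: read the wrist's pose just before it. camera_params takes no time and is no camera call; for the wrist camera it gives the pose at the moment of the call.
- robot.hand_in(): hands the job in, once; it reports no verdict.
The state is a dict: "time": time; "q": joint angles; "joint_velocities": joint speeds; "joint_torque": joint torques, N m; "position": TCP position; "tool_rot": TCP orientation; "ft_force": force on the tool from outside, world axes, zero at the start; "moment": the same for the moment, N m; "grip_width": finger opening in m.
Only numpy, scipy, OpenCV 4.12 (cv2) and the standard library are available. Lean on these libraries where they do the work, as an engineer would, in place of code of your own. Each camera call takes 0.05 s, during which the arm holds its last target. There are 200 camera calls.

## Working session

There is one attempt and no reset: what is moved stays moved. The work goes in short steps, Python scripts to look and compute and a tool call to move; the robot and the scene stay as the last step left them, time stands still between calls to the robot, and variables do not carry over. Pictures are saved under pics/ and viewed, about 8 in all and at most 12, crops included, and the job is handed in when it is done.

Besides the shell and the picture viewer there is one more tool, called after ">>>" as name(argument=value, ...) on one line, values as JSON. apply_moves: Moves the arm, as the interface text tells. Its arguments: {"type":"object","properties":{"series":{"type":"array"},"newtons":{"type":"number"}},"required":["series"]}

```bash
mkdir -p pics
cat > h.py <<'E'
import numpy as np, cv2
from rig import robot
from scipy.spatial.transform import Rotation as R
def snap(name,fn):
    p=robot.camera_params(name); im=robot.camera(name)
    cv2.imwrite(f'pics/{fn}.png',im[:,:,::-1]); return im,p
def ray(p,u,v):
    d=np.linalg.inv(np.array(p['mtx']))@[u,v,1]; return np.array(p['origin']),np.array(p['rotation'])@d
def onz(p,u,v,z):
    o,d=ray(p,u,v); return o+d*(z-o[2])/d[2]
def proj(p,X):
    c=np.array(p['rotation']).T@(np.array(X)-p['origin']); c=np.array(p['mtx'])@c; return c[:2]/c[2]
E
python3 - <<'E'
from h import *
for n in('scene','top'):
    im,p=snap(n,n+'0'); print(n,p)
print(robot.get_obs())
E
```

```text
scene {'mtx': array([[623.86733922,   0.        , 314.71606126],
       [  0.        , 623.86733922, 239.59371919],
       [  0.        ,   0.        ,   1.        ]]), 'origin': array([ 1.02270196, -0.66510122,  1.41324983]), 'rotation': array([ 0.91839182,  0.28241636, -0.08778739, -0.26285138])}
top {'mtx': array([[439.97680545,   0.        , 332.65324141],
       [  0.        , 439.97680545, 234.98967313],
       [  0.        ,   0.        ,   1.        ]]), 'origin': array([0.40058075, 0.00797859, 1.41442262]), 'rotation': array([-0.69681022,  0.71510332, -0.04493055,  0.03261917])}
{'time': 0.1, 'q': array([-1.41051879e+00,  5.28336962e-01,  1.43376237e+00, -1.36406551e-06,
        1.18143007e+00, -1.78515788e-01]), 'joint_velocities': array([ 0.00190268, -0.00033744, -0.00306996,  0.00127029,  0.00050507,
        0.00193941]), 'joint_torque': array([-1.68366814e-04, -4.40983808e+01, -1.77151680e+01,  6.35681860e-02,
        5.33579488e-02, -3.73663852e-05]), 'position': array([ 0.20763523, -0.58884043,  0.24069549]), 'tool_rot': array([ 9.85686156e-01,  1.68587854e-01,  8.19987443e-06, -9.68337069e-04]), 'ft_force': array([ 0.03531515,  0.34923052, -0.17546664]), 'moment': array([-0.01404799, -0.00186604,  0.03148787]), 'grip_width': 0.08708634157382951}
```

View pics/top0.png

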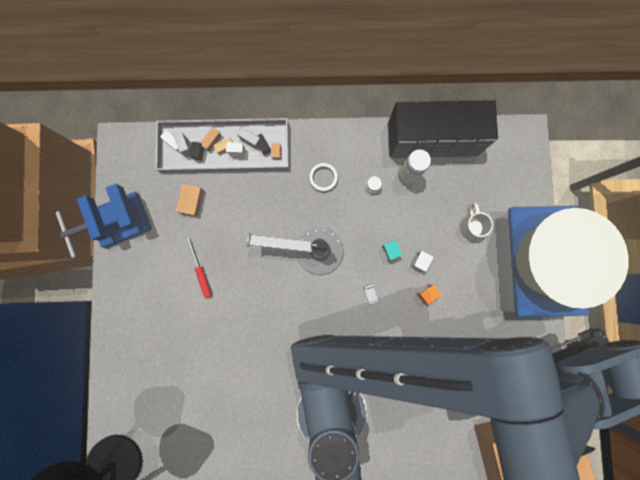

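View pics/scene0.png

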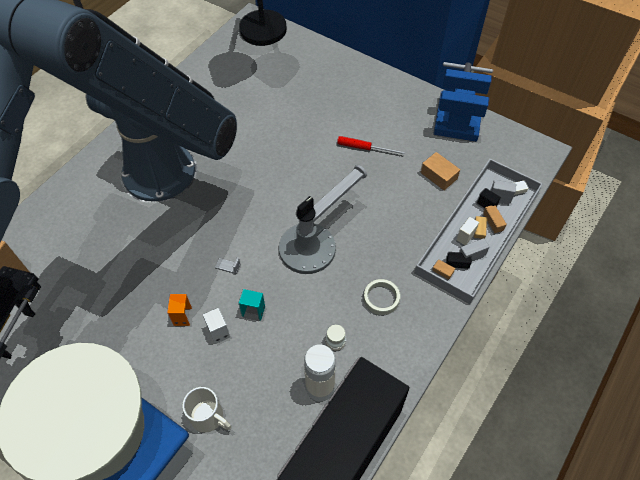

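Candidates for the bracket: grey/white U at top (424,261) / scene (215,325), the turquoise U at top (392,251) and the orange U at top (430,294). Only the first is bare aluminium. The small grey L at top (371,294) is the offcut. I'll confirm this in a crop and measure.

```bash
sed -i 's/^def snap/def M(p): return R.from_quat(p["rotation"]).as_matrix()\ndef snap/; s/np.array(p\[.rotation.\])/M(p)/g' h.py
python3 - <<'E'
from h import *
S=cv2.imread('pics/scene0.png');T=cv2.imread('pics/top0.png')
a=cv2.resize(S[240:380,140:290],None,fx=4,fy=4,interpolation=cv2.INTER_CUBIC)[:, :400*2]
b=cv2.resize(T[225:315,240:450],None,fx=3.8,fy=3.8,interpolation=cv2.INTER_CUBIC)
cv2.imwrite('pics/cropS.png',a);cv2.imwrite('pics/cropT.png',b)
pt=robot.camera_params('top');ps=robot.camera_params('scene')
g=cv2.cvtColor(T,cv2.COLOR_BGR2GRAY)
def comp(img,x0,y0,x1,y1,th):
    m=(img[y0:y1,x0:x1]>th).astype('u1')
    n,l,s,c=cv2.connectedComponentsWithStats(m); k=1+np.argmax(s[1:,4])
    cs,_=cv2.findContours((l==k).astype('u1'),0,1); r=cv2.minAreaRect(max(cs,key=cv2.contourArea))
    return s[k,4],c[k]+[x0,y0],cv2.boxPoints(r)+[x0,y0]
A,c,box=comp(g,408,242,440,280,175); print('bracket',A,c,[onz(pt,*q,.075)[:2].round(4) for q in box],onz(pt,*c,.075).round(4))
A,c,box=comp(g,242,225,318,262,165); print('bar',A,c,box,[onz(pt,*q,.142)[:2].round(4) for q in box])
for n,p,q in(('top',pt,(320,248)),('scene',ps,(306,207))): print(n,onz(p,*q,.2).round(4))
print('foot',onz(pt,321,251,.016),onz(ps,308,247,.016),'brS',onz(ps,213,320,.075))
E
```

```text
bracket 246 [424.         260.38211382] [array([ 0.4496, -0.2629]), array([ 0.4954, -0.2884]), array([ 0.4748, -0.3267]), array([ 0.4291, -0.3011])] [ 0.4629 -0.2942  0.075 ]
bar 1692 [274.64598109 238.4391253 ] [[242. 225.]
 [317. 225.]
 [317. 261.]
 [242. 261.]] [array([0.5763, 0.2467]), array([0.5709, 0.0288]), array([0.466 , 0.0312]), array([0.4716, 0.2471])]
top [0.4988 0.021  0.2   ]
scene [0.5099 0.0198 0.2   ]
foot [0.50399281 0.01999395 0.016     ] [0.50977118 0.02123818 0.016     ] brS [ 0.46079655 -0.29775219  0.075     ]
```

View pics/cropS.png

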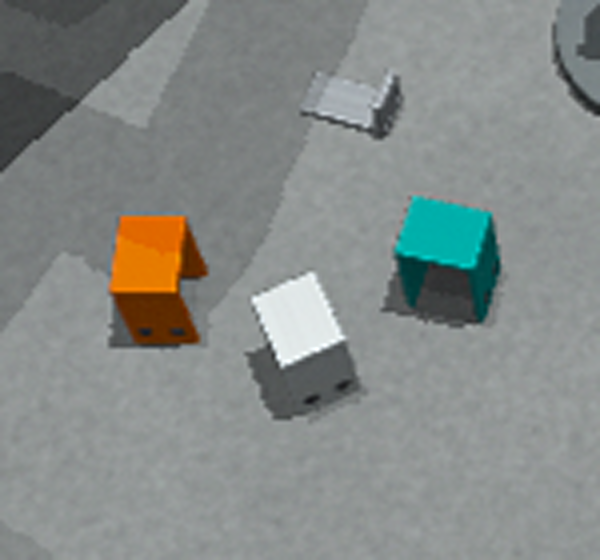

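View pics/cropT.png

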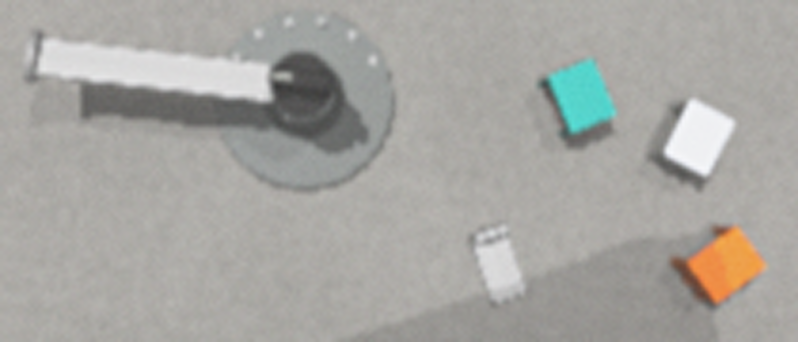

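The crop confirms it: the white/grey U at top (424,261) is bare aluminium, and the leg with the two holes faces +x/-y. The turquoise and orange look-alikes and the L offcut stand apart from it. Next I'll refine the bar line and work out the first move.

```bash
cat >> h.py <<'E'
def go(xyz,jaw):
    """shift (cm) and turn (deg) in tool axes from measured pose to tool-down pose with jaw yaw in deg"""
    o=robot.get_obs(); r=R.from_quat(o['tool_rot'])
    c,s=np.cos(np.radians(jaw)),np.sin(np.radians(jaw))
    t=R.from_matrix(np.array([[-s,c,0],[c,s,0],[0,0,-1.]]).T.T)
    t=R.from_matrix(np.column_stack([[-s,c,0],[c,s,0],[0,0,-1.]]))
    print('pos',o['position'].round(4),'shift cm',(r.inv().apply(np.array(xyz)-o['position'])*100).round(2),'turn',np.degrees((r.inv()*t).as_rotvec()).round(2),'F',o['ft_force'].round(1),'w',round(o['grip_width'],4))
E
sed -i '/\.T\.T)/d' h.py
python3 - <<'E'
from h import *
T=cv2.imread('pics/top0.png');pt=robot.camera_params('top')
g=cv2.cvtColor(T,cv2.COLOR_BGR2GRAY)
m=np.zeros_like(g);m[228:258,252:308]=(g[228:258,252:308]>195)
print(m.sum())
pts=[]
for u in range(256,306,2):
    v=np.nonzero(m[:,u])[0]
    if len(v)>3: pts.append([*onz(pt,u,v.mean(),.142)[:2],len(v)])
pts=np.array(pts);k=np.polyfit(pts[:,1],pts[:,0],1);print('bar x=',k,'yaw',90-np.degrees(np.arctan(k[0])),'width px',pts[:,2])
for n,lo,hi in(('turq',(80,50,0),(95,255,255)),('orange',(5,150,100),(20,255,255))):
    h=cv2.cvtColor(T,cv2.COLOR_BGR2HSV);mm=cv2.inRange(h,lo,hi);mm[:,:380]=0;mm[:, 450:]=0;mm[:230]=0;mm[320:]=0
    M_=cv2.moments(mm);print(n,onz(pt,M_['m10']/M_['m00'],M_['m01']/M_['m00'],.075))
# foot circle
go([.462,-.295,.2],-29)
E
```

```text
504
bar x= [0.13852893 0.50323487] yaw 82.11307227767949 width px [ 9.  9.  8.  9.  9.  9.  8.  9. 10.  9.  8.  9. 10.  9.  9.  8.  9.  9.
  9.  8.  9. 10.  9. 10.  8.]
turq [ 0.49739687 -0.19935928  0.075     ]
orange [ 0.35966015 -0.30843046  0.075     ]
pos [ 0.2076 -0.5888  0.2407] shift cm [ 33.75 -19.25   4.12] turn [ -0.1   -0.06 -41.59] F [ 0.   0.3 -0.2] w 0.0871
```

>>> apply_moves(series=[[3.4,-1.9,0.4,0,0,-4,1],[6.8,-3.8,0.8,0,0,-8,1],[10.2,-5.7,1.2,0,0,-12,1],[13.6,-7.6,1.6,0,0,-16,1],[17,-9.6,2,0,0,-20,1]])

```text
time: 0.52
position: [0.3369, -0.4409, 0.221]
tool_rot: [0.941, 0.338, 0.0, -0.0]
ft_force: [0.1, 0.6, 0.2]
grip_width: 0.0869
```

```bash
python3 -c "
from h import *
go([.462,-.295,.2],-29)"
```

```text
pos [ 0.3369 -0.4409  0.221 ] shift cm [18.94 -3.28  2.11] turn [-3.000e-02 -2.000e-02 -2.144e+01] F [0.1 0.6 0.2] w 0.0869
```

>>> apply_moves(series=[[3.6,-0.6,0.4,0,0,-5,1],[7.4,-1.2,0.8,0,0,-10,1],[11.4,-1.9,1.2,0,0,-15,1],[15.2,-2.6,1.6,0,0,-19,1],[18.9,-3.3,2.1,0,0,-21.4,1]])

```text
time: 0.93
position: [0.4622, -0.2951, 0.2002]
tool_rot: [0.862, 0.507, 0.0, -0.0]
ft_force: [0.4, -1.2, -0.0]
grip_width: 0.0873
```

>>> apply_moves(series=[[0,0,0,0,0,0,1],[0,0,0,0,0,0,1]])

```text
time: 1.1
position: [0.4619, -0.2947, 0.1999]
tool_rot: [0.861, 0.508, -0.0, -0.001]
ft_force: [-0.7, -0.1, -0.1]
grip_width: 0.0868
```

Run:
```python
from h import *
go([.462,-.295,.055],-29)
im,p=snap('wrist','w1'); print(proj(p,[.462,-.295,.075]))
```

```text
pos [ 0.4619 -0.2947  0.1999] shift cm [-0.03  0.05 14.49] turn [-0.1  -0.01  0.05] F [-0.7 -0.1 -0.1] w 0.0868
[326.66227678 235.59822725]
```

View pics/w1.png

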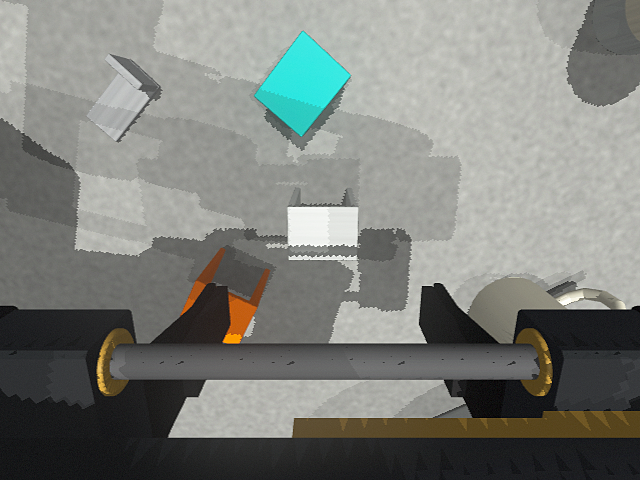

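The wrist view shows the white bracket web at u 288–358, v 206–261, centre (323,233.5), square to the jaws. The orange and turquoise ones are clear of the fingers.

Run:
```python
from h import *
p=robot.camera_params('wrist'); c=onz(p,323,233.5,.075); print(c, [np.linalg.norm(onz(p,288,233,.075)-onz(p,358,233,.075)),np.linalg.norm(onz(p,323,206,.075)-onz(p,323,261,.075))])
go([c[0],c[1],.055],-29)
```

```text
[ 0.45998224 -0.2940828   0.075     ] [np.float64(0.049642720617275926), np.float64(0.040853158672599046)]
pos [ 0.4614 -0.2962  0.2002] shift cm [ 0.12 -0.22 14.52] turn [-0.05  0.02 -0.08] F [-0.5 -0.4 -0.5] w 0.0871
```

>>> apply_moves(series=[[0.1,-0.2,3.5,0,0,0,0.85],[0.1,-0.2,7,0,0,0,0.85],[0.1,-0.2,10,0,0,0,0.85],[0.1,-0.2,12.5,0,0,0,0.85],[0.1,-0.2,14.5,0,0,0,0.85]], newtons=20)

```text
time: 1.57
position: [0.4584, -0.2964, 0.0536]
tool_rot: [0.863, 0.505, -0.0, -0.001]
ft_force: [0.1, 0.1, -0.5]
grip_width: 0.0746
```

>>> apply_moves(series=[[0,0,0,0,0,0,0.7],[0,0,0,0,0,0,0.6],[0,0,0,0,0,0,0.3],[0,0,0,0,0,0,0.3],[0,0,0,0,0,0,0.3]])

```text
time: 1.98
position: [0.4605, -0.296, 0.0572]
tool_rot: [0.863, 0.506, 0.0, 0.001]
ft_force: [-1.2, -1.3, 1.5]
grip_width: 0.0498
```

>>> apply_moves(series=[[0,0,0,0,0,0,0.3],[0,0,0,0,0,0,0.3],[0,0,0,0,0,0,0.3]])

```text
time: 2.23
position: [0.4605, -0.296, 0.0571]
tool_rot: [0.862, 0.506, 0.0, 0.001]
ft_force: [-1.9, -0.4, 6.7]
grip_width: 0.0496
```

>>> apply_moves(series=[[0,0,-2,0,0,0,0.3],[0,0,-6,0,0,0,0.3],[0,0,-10,0,0,0,0.3],[0,0,-14,0,0,0,0.3],[0,0,-18,0,0,0,0.3]])

```text
time: 2.65
position: [0.4595, -0.2943, 0.2374]
tool_rot: [0.862, 0.506, 0.0, -0.0]
ft_force: [1.1, -1.2, -1.0]
grip_width: 0.0499
```

>>> apply_moves(series=[[0,0,-4,0,0,0,0.3],[0,0,-6,0,0,0,0.3],[0,0,-6,0,0,0,0.3]])

```text
time: 2.9
position: [0.4623, -0.2967, 0.3016]
tool_rot: [0.862, 0.506, 0.002, 0.006]
ft_force: [-0.3, -0.7, -1.9]
grip_width: 0.0499
```

Run:
```python
from h import *
a=np.radians(82.1); s=np.array([.5032,.020]); b=s+.125*np.array([np.cos(a),np.sin(a)]); print(b)
go([b[0],b[1],.295],-7.9)
im,p=snap('wrist','w2')
```

```text
[0.52038057 0.14381368]
pos [ 0.4623 -0.2967  0.3016] shift cm [ 41.3  -16.39   0.33] turn [  0.66   0.3  -21.26] F [-0.3 -0.7 -1.9] w 0.0499
```

View pics/w2.png

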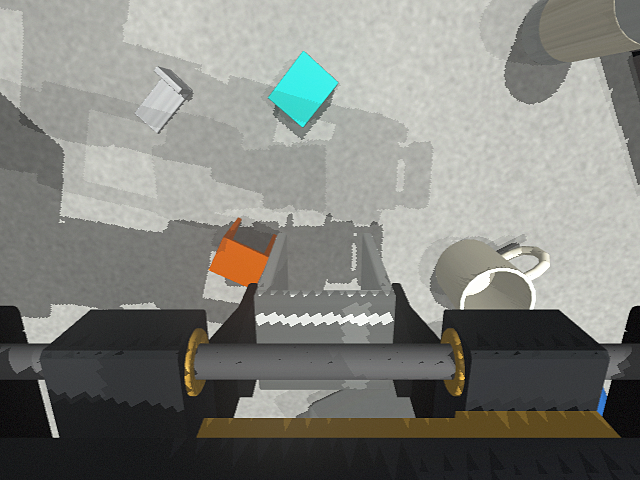

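The bracket is held square in the jaws, with its legs visible below them at about (275,265) and (370,265). Now carrying it over.

>>> apply_moves(series=[[3.4,-1.4,0,0,0,-2,0.3],[6.8,-2.8,0,0,0,-4,0.3],[10.2,-4.2,0,0,0,-6,0.3],[13.6,-5.6,0,0,0,-8,0.3],[17,-7,0,0,0,-10,0.3]])

```text
time: 3.37
position: [0.48, -0.1101, 0.293]
tool_rot: [0.815, 0.58, -0.001, -0.002]
ft_force: [-0.1, 0.1, -1.8]
grip_width: 0.0496
```

```bash
python3 -c "
from h import *
go([.5204,.1438,.3],-7.9)"
```

```text
pos [ 0.48   -0.1101  0.293 ] shift cm [25.31 -4.51 -0.65] turn [ -0.31  -0.08 -11.23] F [-0.1  0.1 -1.8] w 0.0496
```

>>> apply_moves(series=[[3.6,-0.7,-0.6,0,0,-2,0.3],[7.2,-1.4,-0.6,0,0,-4,0.3],[10.8,-2.1,-0.6,0,0,-6,0.3],[14.4,-2.8,-0.6,0,0,-8,0.3],[18,-3.4,-0.6,0,0,-10,0.3]])

```text
time: 3.78
position: [0.5068, 0.0708, 0.299]
tool_rot: [0.761, 0.649, -0.002, -0.002]
ft_force: [1.1, -0.8, -1.0]
grip_width: 0.0498
```

>>> apply_moves(series=[[3,-0.4,0,0,0,-1.2,0.3],[6,-0.9,0,0,0,-1.2,0.3],[7.3,-1.1,0,0,0,-1.2,0.3],[7.3,-1.1,0,0,0,-1.2,0.3],[7.3,-1.1,0,0,0,-1.2,0.3]])

```text
time: 4.2
position: [0.5081, 0.143, 0.2993]
tool_rot: [0.754, 0.657, -0.002, -0.001]
ft_force: [-0.9, -0.3, -2.2]
grip_width: 0.0501
```

Run:
```python
from h import *
go([.5204,.1438,.3],-7.9)
im,p=snap('wrist','w3'); s,ps=snap('scene','s3'); print(proj(ps,[.5204,.1438,.142]))
```

```text
pos [0.5081 0.143  0.2993] shift cm [ 0.25  1.21 -0.08] turn [-0.26  0.09  0.04] F [-0.9 -0.3 -2.2] w 0.0501
[337.88470072 188.84907259]
```

View pics/w3.png

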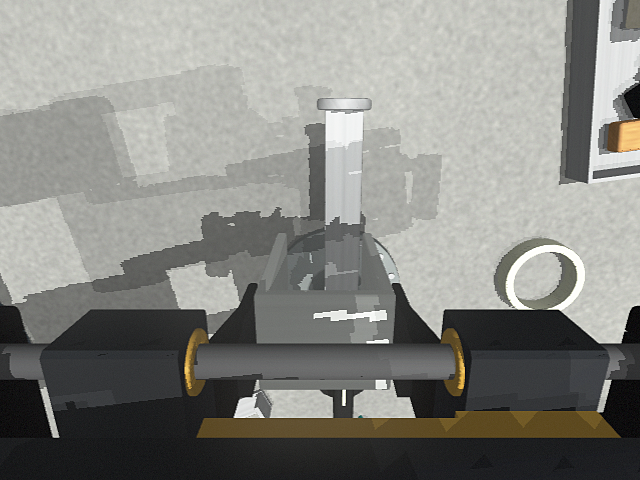

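The wrist view shows the bar running straight up the image (u about 327–363) with its end collar at (344,103), so yaw matches. The bar is offset to the right of the jaw centre. I'll compute that from pixels.

Run:
```python
from h import *
p=robot.camera_params('wrist')
g=cv2.cvtColor(cv2.imread('pics/w3.png'),cv2.COLOR_BGR2GRAY)
P=[]
for v in range(118,205,6):
    r=cv2.GaussianBlur(g,(3,5),0)[v,300:390].astype(int); d=np.diff(r); 
    l=np.nonzero(abs(d)>15)[0]+300; 
    if len(l)>1: P.append([v,l[0],l[-1]])
P=np.array(P);print(P.T)
for v,a,b in((118,326,363),(200,325.5,362.5)):
    A,B=onz(p,a,v,.142),onz(p,b,v,.142); print((A+B)[:2]/2,np.linalg.norm(A-B))
c=onz(p,344,109,.142);print('collar near',c[:2])
go([.5204,.1438,.3],-7.9)
```

```text
[[118 124 130 136 142 148 154 160 166 172 178 184 190 196 202]
 [324 324 303 307 308 307 308 307 307 308 307 308 307 308 308]
 [362 362 362 362 326 325 325 361 360 361 325 325 325 359 325]]
[0.53273179 0.21856746] 0.026946725731486907
[0.52477641 0.1582184 ] 0.02868326823435071
collar near [0.53315151 0.22480483]
pos [0.5088 0.1417 0.3001] shift cm [0.37 1.12 0.01] turn [-0.17  0.07 -0.11] F [ 0.1 -0.2 -1.3] w 0.0503
```

>>> apply_moves(series=[[0.3,0.7,0,0,0,0,0.3],[0.5,1.3,2,0,0,0,0.3],[0.5,1.3,5,0,0,0,0.3],[0.5,1.3,8,0,0,0,0.3],[0.5,1.3,8.5,0,0,0,0.3]])

```text
time: 4.72
position: [0.5206, 0.1442, 0.2121]
tool_rot: [0.755, 0.655, -0.004, -0.003]
ft_force: [-1.2, -0.2, -2.5]
grip_width: 0.05
```

>>> apply_moves(series=[[0,0,0,0,0,0,0.3]])

```text
time: 4.8
position: [0.5221, 0.1446, 0.2145]
tool_rot: [0.755, 0.656, -0.002, -0.002]
ft_force: [-0.2, 0.1, -1.3]
grip_width: 0.0501
```

Run:
```python
from h import *
go([.5220,.1455,.127],-7.6)
im,p=snap('wrist','w4'); 
go([.5220,.1455,.127],-7.6)
```

```text
pos [0.5221 0.1446 0.2145] shift cm [0.1  0.02 8.75] turn [-0.31  0.07 -0.48] F [-0.2  0.1 -1.3] w 0.0501
pos [0.5236 0.1449 0.2163] shift cm [ 0.04 -0.16  8.93] turn [-0.06  0.01 -0.47] F [ 0.8  0.9 -1. ] w 0.0497
```

View pics/w4.png

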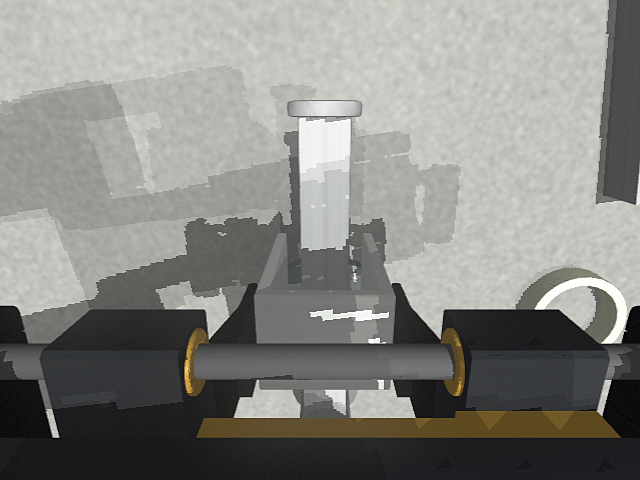

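The bar (u 299–351, centre 325) now lies dead centre between the legs (u 257–393, centre 325). I'll lower the bracket with care near contact.

>>> apply_moves(series=[[0,0,2,0,0,0,0.3],[0,0,4,0,0,0,0.3],[0,0,6,0,0,0,0.3],[0,0,7.4,0,0,0,0.3],[0,0,7.8,0,0,0,0.3]])

```text
time: 5.27
position: [0.5239, 0.1454, 0.1386]
tool_rot: [0.755, 0.656, 0.0, 0.0]
ft_force: [-0.7, 0.4, -0.3]
grip_width: 0.05
```

>>> apply_moves(series=[[0,0,0.2,0,0,0,0.3],[0,0,0.4,0,0,0,0.3],[0,0,0.6,0,0,0,0.3],[0,0,0.6,0,0,0,0.3]])

```text
time: 5.6
position: [0.524, 0.1457, 0.1335]
tool_rot: [0.755, 0.656, 0.001, 0.001]
ft_force: [-0.1, 0.5, -1.3]
grip_width: 0.05
```

>>> apply_moves(series=[[0,0,0.15,0,0,0,0.3],[0,0,0.3,0,0,0,0.3],[0,0,0.3,0,0,0,0.3]])

```text
time: 5.85
position: [0.5232, 0.1457, 0.1296]
tool_rot: [0.755, 0.656, 0.0, 0.0]
ft_force: [-0.6, 0.4, -1.7]
grip_width: 0.0502
```

>>> apply_moves(series=[[0,0,0.1,0,0,0,0.3],[0,0,0.2,0,0,0,0.3],[0,0,0.2,0,0,0,0.3]])

```text
time: 6.1
position: [0.5239, 0.1455, 0.1285]
tool_rot: [0.755, 0.656, 0.001, 0.001]
ft_force: [-0.6, 0.0, 3.8]
grip_width: 0.0503
```

Contact: Fz has risen to about +4 N. I'll open gently to about 70 mm, then rise.

>>> apply_moves(series=[[0,0,0,0,0,0,0.62],[0,0,0,0,0,0,0.68],[0,0,0,0,0,0,0.75],[0,0,0,0,0,0,0.8],[0,0,0,0,0,0,0.8]])

```text
time: 6.52
position: [0.5231, 0.1457, 0.1274]
tool_rot: [0.755, 0.656, -0.0, -0.0]
ft_force: [-0.0, -0.2, -0.5]
grip_width: 0.0672
```

>>> apply_moves(series=[[0,0,-2,0,0,0,0.8],[0,0,-5,0,0,0,0.8],[0,0,-9,0,0,0,0.8],[0,0,-13,0,0,0,0.8],[0,0,-15,0,0,0,0.8]])

```text
time: 6.93
position: [0.5251, 0.1459, 0.2822]
tool_rot: [0.755, 0.656, 0.003, 0.002]
ft_force: [1.2, -0.7, 0.9]
grip_width: 0.0698
```

>>> apply_moves(series=[[0,0,-1,0,0,0,0.5],[0,0,-1,0,0,0,0.5]])

```text
time: 7.1
position: [0.5244, 0.1458, 0.2899]
tool_rot: [0.755, 0.656, 0.002, 0.002]
ft_force: [0.3, -0.7, -0.2]
grip_width: 0.0624
```

Run:
```python
from h import *
im,p=snap('wrist','w5')
s,ps=snap('scene','s5'); t,pt=snap('top','t5')
c=np.hstack([cv2.resize(s[140:280,250:400],None,fx=2.6,fy=2.6),cv2.resize(im,None,fx=.6,fy=.6)[:, :] if 0 else cv2.copyMakeBorder(cv2.resize(im,(400,300)),0,64,0,0,0)])
cv2.imwrite('pics/c5.png',c[:,:,::-1])
go([.505,.021,.25],-7.6)
```

```text
pos [0.5219 0.1455 0.2855] shift cm [-12.56   0.07   3.57] turn [-0.23  0.05 -0.39] F [-0.2  0.6  0. ] w 0.0518
```

View pics/c5.png

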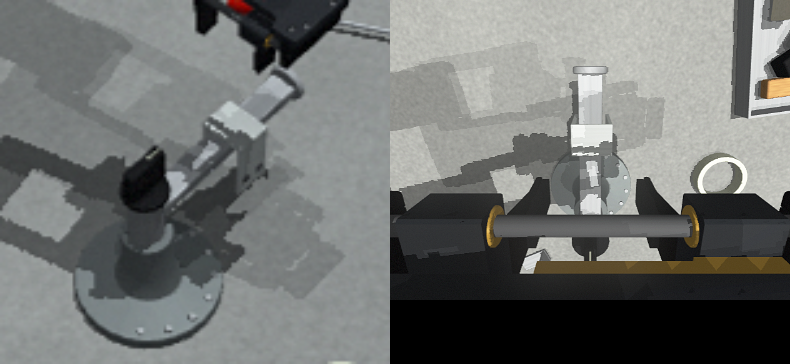

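The bracket hangs on the bar, square, released (crop left (235,125); wrist crop (592,140)). Now I'll back off along −x of the tool to look at the knob.

>>> apply_moves(series=[[-4,0,0,0,0,0,0.5],[-8,0,0,0,0,0,0.5],[-12,0,0,0,0,0,0.5],[-16,0,0,0,0,0,0.5],[-20,0,0,0,0,0,0.5]])

```text
time: 7.67
position: [0.4936, -0.0536, 0.2851]
tool_rot: [0.754, 0.656, -0.001, -0.002]
ft_force: [0.0, 0.1, 0.8]
grip_width: 0.0439
```

>>> apply_moves(series=[[0,0,0,0,0,0,0.5],[0,0,0,0,0,0,0.5],[0,0,0,0,0,0,0.5]])

```text
time: 7.92
position: [0.4945, -0.0521, 0.2858]
tool_rot: [0.755, 0.656, -0.001, -0.002]
ft_force: [0.6, 0.5, -0.1]
grip_width: 0.0435
```

Run:
```python
from h import *
im,p=snap('wrist','w6')
print(proj(p,[.506,.021,.213]),proj(p,[.506,.021,.173]))
go([.506,.021,.198],-7.6)
```

```text
[329.33525876 131.97609123] [328.86434371 128.90396178]
pos [ 0.4947 -0.0514  0.2862] shift cm [7.32 0.14 8.83] turn [-0.18 -0.07 -0.36] F [-0.1  0.4  0.2] w 0.0437
```

View pics/w6.png

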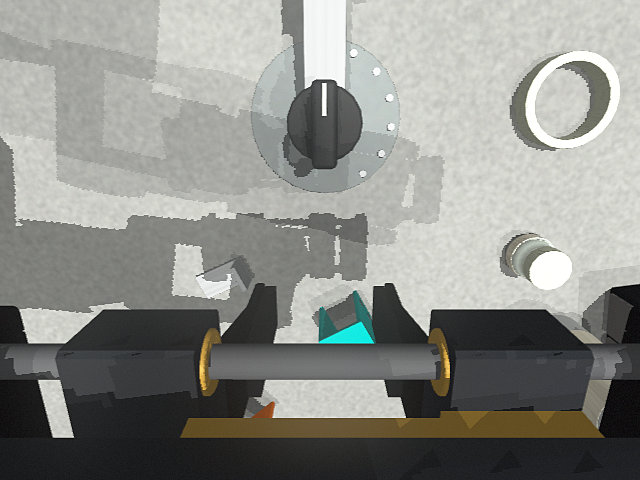

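The knob grip's top is at u 312–337, v 80–168, centre (324.5,124). The disc spans u 288–362, and the grip is parallel to the tool x axis.

Run:
```python
from h import *
p=robot.camera_params('wrist'); c=onz(p,324.5,124,.213); print(c,onz(p,325,125,.173),np.linalg.norm(onz(p,324,80,.213)-onz(p,324,168,.213)))
for k in range(3): go([c[0],c[1],.198],-7.7)
```

```text
[0.50419052 0.0260021  0.213     ] [0.50412002 0.02428159 0.173     ] 0.04452402276557988
pos [ 0.4947 -0.0514  0.2862] shift cm [ 7.79 -0.11  8.83] turn [-0.18 -0.07 -0.26] F [-0.1  0.4  0.2] w 0.0437
pos [ 0.4947 -0.0514  0.2862] shift cm [ 7.79 -0.11  8.83] turn [-0.18 -0.07 -0.26] F [-0.1  0.4  0.2] w 0.0437
pos [ 0.4947 -0.0514  0.2862] shift cm [ 7.79 -0.11  8.83] turn [-0.18 -0.07 -0.26] F [-0.1  0.4  0.2] w 0.0437
```

>>> apply_moves(series=[[3.8,-0.1,0,0,0,-0.3,0.5],[7.6,-0.1,0,0,0,-0.3,0.5],[7.7,-0.1,3,0,0,-0.3,0.5],[7.7,-0.1,6,0,0,-0.3,0.5],[7.7,-0.1,8,0,0,-0.3,0.5]])

```text
time: 8.38
position: [0.5037, 0.0272, 0.2054]
tool_rot: [0.751, 0.66, -0.001, -0.001]
ft_force: [-0.3, -1.0, -0.3]
grip_width: 0.0437
```

>>> apply_moves(series=[[0,0,0.7,0,0,0,0.5],[0,0,0.7,0,0,0,0.5]])

```text
time: 8.55
position: [0.5035, 0.0258, 0.1985]
tool_rot: [0.752, 0.659, -0.002, -0.002]
ft_force: [0.1, -0.1, -0.1]
grip_width: 0.0433
```

>>> apply_moves(series=[[0,0,0,0,0,0,0.35],[0,0,0,0,0,0,0.25],[0,0,0,0,0,0,0.18],[0,0,0,0,0,0,0.1],[0,0,0,0,0,0,0.1]], newtons=30)

```text
time: 8.97
position: [0.5056, 0.0237, 0.2015]
tool_rot: [0.753, 0.658, 0.001, 0.001]
ft_force: [0.0, 0.3, 0.4]
grip_width: 0.0178
```

Run:
```python
from h import *
go([.5042,.025,.198],-7.7)
print(robot.get_obs())
```

```text
pos [0.5056 0.0237 0.2015] shift cm [ 0.1  -0.16  0.35] turn [ 0.11  0.   -0.01] F [0.  0.3 0.4] w 0.0178
{'time': 8.9667, 'q': array([-1.74195846e-01,  4.25324080e-01,  1.77115374e+00,  9.37837853e-05,
        9.43135578e-01, -3.96956340e-02]), 'joint_velocities': array([-1.78973116e-04,  6.18720619e-03,  5.06336501e-03, -2.62352485e-05,
        1.42345546e-03,  1.92478136e-04]), 'joint_torque': array([ 5.28753258e-02, -3.54547119e+01, -1.39415842e+01,  6.35094079e-02,
        3.19290685e-02,  4.67816117e-04]), 'position': array([0.50562844, 0.02374753, 0.20146634]), 'tool_rot': array([7.53043307e-01, 6.57970210e-01, 6.50649514e-04, 7.46632309e-04]), 'ft_force': array([0.01074203, 0.33985602, 0.38980687]), 'moment': array([-0.05414842, -0.07828504,  0.01491745]), 'grip_width': 0.017808421779502395}
```

>>> apply_moves(series=[[0,0,0,0,0,0,0.05],[0,0,0,0,0,0,0.05],[0,0,0,0,0,0,0.05],[0,0,0,0,0,0,0.05]])

```text
time: 9.3
position: [0.5048, 0.0239, 0.2012]
tool_rot: [0.753, 0.658, -0.0, -0.0]
ft_force: [-2.0, 0.6, 6.2]
grip_width: 0.0141
```

```bash
cat >> h.py <<'E'
def st():
    o=robot.get_obs(); y=R.from_quat(o['tool_rot']).as_matrix()[:,1]; j=np.degrees(np.arctan2(y[1],y[0]))
    print('t',round(o['time'],2),'jaw',j.round(2),'knob~',round(-7.7-j,2),'M',o['moment'].round(3),'F',o['ft_force'].round(1),'pos',o['position'].round(4),'w',round(o['grip_width'],4),'q',o['q'].round(3)[[0,5]])
E
python3 -c "
from h import *
st()"
```

```text
t 9.3 jaw -7.71 knob~ 0.01 M [ 0.02   0.332 -0.065] F [-2.   0.6  6.2] pos [0.5048 0.0239 0.2012] w 0.0141 q [-0.174 -0.04 ]
```

Gripped at 14.1 mm. Now I'll turn clockwise (+rz in the tool frame) in 6° steps with a firmer grip, reading the moment at each step.

>>> apply_moves(series=[[0,0,0,0,0,0,0.05],[0,0,0,0,0,0,0.05],[0,0,0,0,0,3,0.05],[0,0,0,0,0,6,0.05],[0,0,0,0,0,6,0.05]], newtons=45)

```text
time: 9.72
position: [0.5048, 0.0238, 0.2012]
tool_rot: [0.787, 0.617, -0.0, 0.0]
ft_force: [-2.2, 0.2, 4.9]
grip_width: 0.014
```

```bash
python3 -c "
from h import *
st()"
```

```text
t 9.72 jaw -13.76 knob~ 6.06 M [0.023 0.355 0.297] F [-2.2  0.2  4.9] pos [0.5048 0.0238 0.2012] w 0.014 q [-0.174  0.066]
```

>>> apply_moves(series=[[0,0,0,0,0,2,0.05],[0,0,0,0,0,4,0.05],[0,0,0,0,0,6,0.05],[0,0,0,0,0,6,0.05]])

```text
time: 10.05
position: [0.5047, 0.0239, 0.2012]
tool_rot: [0.818, 0.576, -0.0, -0.0]
ft_force: [-2.6, 0.6, 5.9]
grip_width: 0.0135
```

```bash
python3 -c "
from h import *
st()"
```

```text
t 10.05 jaw -19.73 knob~ 12.03 M [-0.032  0.35   0.238] F [-2.6  0.6  5.9] pos [0.5047 0.0239 0.2012] w 0.0135 q [-0.174  0.171]
```

>>> apply_moves(series=[[0,0,0,0,0,2,0.05],[0,0,0,0,0,4,0.05],[0,0,0,0,0,6,0.05],[0,0,0,0,0,6,0.05]])

```text
time: 10.38
position: [0.5047, 0.0239, 0.2012]
tool_rot: [0.847, 0.532, -0.0, -0.0]
ft_force: [-2.0, 0.7, 6.4]
grip_width: 0.0136
```

```bash
python3 -c "
from h import *
st()"
```

```text
t 10.38 jaw -25.75 knob~ 18.05 M [0.017 0.395 0.142] F [-2.   0.7  6.4] pos [0.5047 0.0239 0.2012] w 0.0136 q [-0.174  0.275]
```

>>> apply_moves(series=[[0,0,0,0,0,2,0.05],[0,0,0,0,0,4,0.05],[0,0,0,0,0,6,0.05],[0,0,0,0,0,6,0.05]])

```text
time: 10.72
position: [0.5046, 0.0239, 0.2012]
tool_rot: [0.873, 0.487, -0.0, -0.0]
ft_force: [-2.7, 0.2, 6.2]
grip_width: 0.0135
```

```bash
python3 -c "
from h import *
st()"
```

```text
t 10.72 jaw -31.73 knob~ 24.03 M [0.018 0.481 0.263] F [-2.7  0.2  6.2] pos [0.5046 0.0239 0.2012] w 0.0135 q [-0.174  0.38 ]
```

The moment pattern (stiff at 6°, easy at 18°, back up at 24°) marks the first click at 24°. Continuing.

>>> apply_moves(series=[[0,0,0,0,0,2,0.05],[0,0,0,0,0,4,0.05],[0,0,0,0,0,6,0.05],[0,0,0,0,0,6,0.05]])

```text
time: 11.05
position: [0.5046, 0.0239, 0.2012]
tool_rot: [0.898, 0.441, -0.0, -0.0]
ft_force: [-3.4, 0.1, 6.3]
grip_width: 0.0137
```

```bash
python3 -c "
from h import *
st()"
```

```text
t 11.05 jaw -37.71 knob~ 30.01 M [0.128 0.494 0.298] F [-3.4  0.1  6.3] pos [0.5046 0.0239 0.2012] w 0.0137 q [-0.174  0.484]
```

>>> apply_moves(series=[[0,0,0,0,0,2,0.05],[0,0,0,0,0,4,0.05],[0,0,0,0,0,6,0.05],[0,0,0,0,0,6,0.05]])

```text
time: 11.38
position: [0.5045, 0.024, 0.2012]
tool_rot: [0.92, 0.393, -0.0, -0.0]
ft_force: [-3.0, 0.4, 6.3]
grip_width: 0.0137
```

```bash
python3 -c "
from h import *
st()"
```

```text
t 11.38 jaw -43.73 knob~ 36.03 M [0.05  0.419 0.251] F [-3.   0.4  6.3] pos [0.5045 0.024  0.2012] w 0.0137 q [-0.174  0.589]
```

>>> apply_moves(series=[[0,0,0,0,0,2,0.05],[0,0,0,0,0,4,0.05],[0,0,0,0,0,6,0.05],[0,0,0,0,0,6,0.05]])

```text
time: 11.72
position: [0.5045, 0.024, 0.2012]
tool_rot: [0.939, 0.344, -0.0, -0.0]
ft_force: [-3.2, 0.5, 6.2]
grip_width: 0.0138
```

```bash
python3 -c "
from h import *
st()"
```

```text
t 11.72 jaw -49.75 knob~ 42.05 M [0.091 0.461 0.132] F [-3.2  0.5  6.2] pos [0.5045 0.024  0.2012] w 0.0138 q [-0.174  0.694]
```

>>> apply_moves(series=[[0,0,0,0,0,2,0.05],[0,0,0,0,0,4,0.05],[0,0,0,0,0,6,0.05],[0,0,0,0,0,6,0.05]])

```text
time: 12.05
position: [0.5045, 0.024, 0.2012]
tool_rot: [0.956, 0.295, -0.0, -0.0]
ft_force: [-2.7, 1.9, 6.7]
grip_width: 0.0134
```

```bash
python3 -c "
from h import *
st()"
```

```text
t 12.05 jaw -55.73 knob~ 48.03 M [0.146 0.475 0.242] F [-2.7  1.9  6.7] pos [0.5045 0.024  0.2012] w 0.0134 q [-0.174  0.799]
```

The second click shows the same pattern (low at 42°, up again at 48°). Now the third, with finer steps near its end.

>>> apply_moves(series=[[0,0,0,0,0,2,0.05],[0,0,0,0,0,4,0.05],[0,0,0,0,0,6,0.05],[0,0,0,0,0,6,0.05]])

```text
time: 12.38
position: [0.5045, 0.0241, 0.2012]
tool_rot: [0.97, 0.244, -0.0, -0.0]
ft_force: [-3.4, 1.5, 6.6]
grip_width: 0.0135
```

```bash
python3 -c "
from h import *
st()"
```

```text
t 12.38 jaw -61.71 knob~ 54.01 M [0.114 0.473 0.293] F [-3.4  1.5  6.6] pos [0.5045 0.0241 0.2012] w 0.0135 q [-0.174  0.903]
```

>>> apply_moves(series=[[0,0,0,0,0,2,0.05],[0,0,0,0,0,4,0.05],[0,0,0,0,0,6,0.05],[0,0,0,0,0,6,0.05]])

```text
time: 12.72
position: [0.5044, 0.0241, 0.2012]
tool_rot: [0.981, 0.193, -0.0, -0.0]
ft_force: [-3.3, 0.1, 6.8]
grip_width: 0.0134
```

```bash
python3 -c "
from h import *
st()"
```

```text
t 12.72 jaw -67.72 knob~ 60.02 M [0.203 0.482 0.263] F [-3.3  0.1  6.8] pos [0.5044 0.0241 0.2012] w 0.0134 q [-0.174  1.008]
```

>>> apply_moves(series=[[0,0,0,0,0,2,0.05],[0,0,0,0,0,4,0.05],[0,0,0,0,0,6,0.05],[0,0,0,0,0,6,0.05]])

```text
time: 13.05
position: [0.5044, 0.0242, 0.2012]
tool_rot: [0.99, 0.141, -0.001, -0.0]
ft_force: [-3.5, 0.5, 7.4]
grip_width: 0.0137
```

```bash
python3 -c "
from h import *
st()"
```

```text
t 13.05 jaw -73.74 knob~ 66.04 M [0.188 0.516 0.151] F [-3.5  0.5  7.4] pos [0.5044 0.0242 0.2012] w 0.0137 q [-0.174  1.113]
```

>>> apply_moves(series=[[0,0,0,0,0,1.5,0.05],[0,0,0,0,0,3,0.05],[0,0,0,0,0,4,0.05],[0,0,0,0,0,4,0.05]])

```text
time: 13.38
position: [0.5044, 0.0242, 0.2012]
tool_rot: [0.994, 0.107, -0.001, -0.0]
ft_force: [-2.5, 1.2, 7.0]
grip_width: 0.0138
```

Run:
```python
from h import *
st()
s,ps=snap('scene','s7'); t,pt=snap('top','t7'); st()
g=cv2.cvtColor(t,cv2.COLOR_RGB2GRAY)
cv2.imwrite('pics/c7.png',np.hstack([cv2.resize(t[150:270,260:400],None,fx=2.8,fy=2.8),cv2.resize(s[150:270,250:390],None,fx=2.8,fy=2.8)])[:,:,::-1])
```

```text
t 13.38 jaw -77.7 knob~ 70.0 M [0.18  0.491 0.183] F [-2.5  1.2  7. ] pos [0.5044 0.0242 0.2012] w 0.0138 q [-0.174  1.182]
t 13.48 jaw -77.66 knob~ 69.96 M [0.199 0.526 0.124] F [-2.8  1.7  7.6] pos [0.5044 0.0242 0.2012] w 0.0135 q [-0.174  1.182]
```

View pics/c7.png

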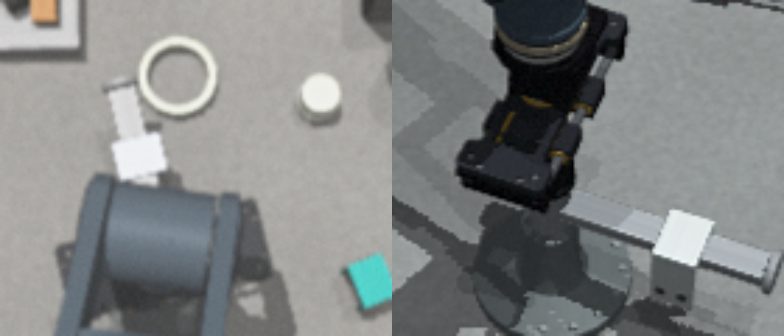

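The bracket still hangs on the bar (crop (140,158) and (682,245)), and the bar has swung round with the collar at about (118,86). I'll measure the bar's yaw from both cameras before the last 2°.

Run:
```python
from h import *
ax=np.array([.5044,.0242])
# home ref vs now: bracket-free bar strip and bracket web centroid
for f,n,z,box in(('t7','top',.142,(298,176,318,196)),('s7','scene',.142,(480-0,0,0,0))):
    if n=='scene': continue
    p=robot.camera_params(n); g=cv2.cvtColor(cv2.imread(f'pics/{f}.png'),cv2.COLOR_BGR2GRAY)
    P=[]
    for v in range(182,198):
        r=g[v,292:322].astype(float); u=np.nonzero(r>195)[0]+292
        if len(u)>5: P.append([*onz(p,u.mean(),v,z)[:2],len(u)])
    P=np.array(P); print(P[:,2]); k=np.polyfit(P[:,0],P[:,1],1); print('yaw fit',np.degrees(np.arctan(k[0])),'via axis',np.degrees(np.arctan2(*(P[:,:2].mean(0)-ax)[::-1])),P[:,:2].mean(0))
# same for home image: via axis
p=robot.camera_params('top'); g=cv2.cvtColor(cv2.imread('pics/top0.png'),cv2.COLOR_BGR2GRAY)
Q=[]
for u in range(256,306,2):
    v=np.nonzero(g[228:258,u]>195)[0]+228; Q.append(onz(p,u,v.mean(),.142)[:2])
Q=np.array(Q)[:8].mean(0); print('home via axis',np.degrees(np.arctan2(*(Q-ax)[::-1])),Q)
# scene: show crop pixels of collar end: bar at s7
ps=robot.camera_params('scene')
for a in(10.3,12.3,14.3):
    d=np.array([np.cos(np.radians(a)),np.sin(np.radians(a))]); print(a,[proj(ps,[*(ax+r*d),.142]).round(1) for r in(.06,.203)])
```

```text
[ 9. 13. 14. 15. 14. 16. 16. 14.  9.  9. 10. 10.  9.  9.  9. 11.]
yaw fit -6.922841468987184 via axis 10.483059566726505 [0.67693186 0.05612413]
home via axis 81.3293978088665 [0.52910426 0.1861989 ]
10.3 [array([328.1, 226.5]), array([383.1, 246.6])]
12.3 [array([328.5, 225.9]), array([384.1, 244.2])]
14.3 [array([328.8, 225.2]), array([385. , 241.9])]
```

The top view gives a turn of about 70.8° (the tape pollutes that mask), and the scene view agrees with about 70°. So the knob follows the jaws without slip. Last 2°, then hold.

>>> apply_moves(series=[[0,0,0,0,0,1,0.05],[0,0,0,0,0,2,0.05],[0,0,0,0,0,2,0.05],[0,0,0,0,0,2,0.05],[0,0,0,0,0,2,0.05]])

```text
time: 13.9
position: [0.5044, 0.0242, 0.2012]
tool_rot: [0.996, 0.09, -0.001, -0.0]
ft_force: [-3.4, 0.6, 5.8]
grip_width: 0.0134
```

Run:
```python
from h import *
st()
for i in range(4):
    s,ps=snap('scene','s8'); st()
t,_=snap('top','t8')
cv2.imwrite('pics/c8.png',np.hstack([cv2.resize(t[100:320,180:500],(400,275)),cv2.resize(s[170:270,270:400],(400,275))])[:,:,::-1])
```

```text
t 13.9 jaw -79.66 knob~ 71.96 M [0.205 0.504 0.146] F [-3.4  0.6  5.8] pos [0.5044 0.0242 0.2012] w 0.0134 q [-0.174  1.216]
t 13.95 jaw -79.66 knob~ 71.96 M [0.17  0.483 0.123] F [-2.6  1.1  6.5] pos [0.5044 0.0242 0.2012] w 0.0137 q [-0.174  1.216]
t 14.0 jaw -79.65 knob~ 71.95 M [0.224 0.536 0.112] F [-3.4  0.7  6.9] pos [0.5044 0.0242 0.2012] w 0.0136 q [-0.174  1.216]
t 14.05 jaw -79.65 knob~ 71.95 M [0.173 0.491 0.109] F [-3.5  1.3  6.8] pos [0.5044 0.0242 0.2012] w 0.0139 q [-0.174  1.216]
t 14.1 jaw -79.66 knob~ 71.96 M [0.226 0.451 0.172] F [-4.3  0.6  7.6] pos [0.5044 0.0242 0.2012] w 0.0136 q [-0.174  1.216]
```

View pics/c8.png

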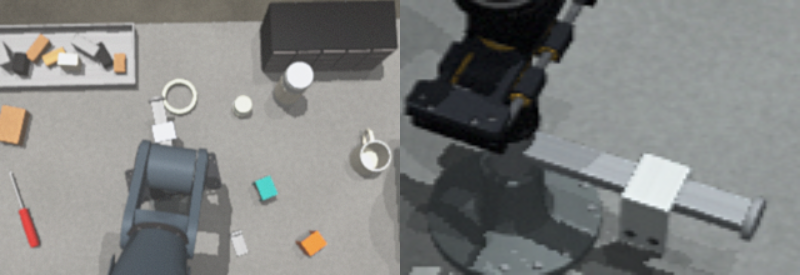

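The bracket hangs on the bar (scene crop (655,195)), and the tape, jar, can, mug, offcut, screwdriver, box and look-alikes are undisturbed. The holding moment averages about 0.13 N m against 0.14 expected at the third stop. Handing in.

```bash
python3 -c "
from h import *
robot.hand_in(); st()"
```

```text
the job is handed in; nothing more can be done
the job is handed in; nothing more can be done
```

I hung the aluminium bracket over the work bar and let go of it. Then I gripped the knob and turned it clockwise through three clicks. I handed in at about 14.1 s with the gripper (45 N) still holding the knob.

- **Angle:** The jaws had turned 71.96° from home (the third stop is at 72°) and held steady.
- **Clicks by feel:** The moment dropped before each click (at 18°, 42° and 66°). It rose again at 24° and 48°. The rise into the third stop was not clear within the noise. The holding moment there averaged about 0.13 N m, against 0.14 N m expected.
- **Bracket and bench:** The last pictures show the bracket on the bar. The other things on the bench look unmoved.
- **Checks that disagreed:**
  - At 70°, the top-camera estimate of the bar's turn was about 70.8°. The direct line fit there was unusable because the tape was in the mask. The scene view agreed only roughly.
  - The moment while turning read about 0.1–0.16 N m above the stated spring values, and a steady 6–7 N upward force appeared once the knob was gripped. I don't know the cause of either, but both were far below the limits.

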